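# Hold a lathe centre up to the inspection microscope

### The arm

A 6-joint arm with a two-finger parallel gripper is mounted at the origin on the work surface. World frame = base frame: x ahead of the robot, y to its left, z up, the work surface at z = 0. Lengths are in mm, angles in rad, forces in N, time in s.
With the tool pointing down it reaches from about 300 to 750 mm from the base axis. Payload 8.5 kg.
Tool frame: the origin (TCP) lies midway between the tips of the shut fingers; the grasp point (between the pads) lies 19 mm behind it; y points along the fingers, z is the direction in which the jaws open and shut, and the axes are right-handed (so a half turn about y gives the same grasp; the last joint's range is limited). The gripper opens to 88 mm and grips with 3 to 60 N. Pads are 18 mm wide; open, the fingers measure 123 mm over their backs; the gripper's body (75 mm by 187 mm) begins 45 mm behind the grasp point.
Start: joints at [-1.32, 0.381, 1.297, -0, 1.464, -0.215], TCP at [247.017, -491.388, 210.048] pointing down, gripper open.
Joint ranges: [-3.11, 3.11], [-0.89, 2.33], [0.22, 2.48], [-1.42, 4.56], [0.17, 2.85], [-2.88, 2.88]. Speed limits (rad/s): [2.39, 2.39, 3.14, 3.14, 3.14, 3.14].

### API

Orientations are given as a unit quaternion [w, x, y, z].
In Python, from rig import ctrl gives the robot as it stands. The module is installed in compiled form; this text tells all that it offers.
- The arm moves only by the shell command python3 -m inch 'ROWS' [FORCE]. ROWS is text: rows parted by semicolons, each of 5 numbers parted by spaces: the gripper command: -1 is shut, 1 is fully open, values between are in proportion, then the shift along the tool's x, y, z each as a share of 0.1 m, from -1 to 1, then the turn about the tool's y as a share of 90 degrees, from -1 to 1. In form: jaw tx ty tz turn; .... A call has 1 to 20 rows; each row is the pose to reach, as a shift and turn from the pose commanded when the call began, along the tool's axes at that moment; what a row does not reach only later rows make up. A row lasts 1/12 s, in which the tool goes at most 41.7 mm and 7.16 degrees, less where a joint would pass 70% of its speed; a pose out of reach is approached as far as the arm can. A call with a number of a shift or a turn outside -1 to 1 is refused whole. A call with a gripper value outside its range is refused whole. The fingers move at their own pace and stop on an object; FORCE is the grip in N (left out, the last holds). Time passes only in rows, so rows that repeat a pose let the fingers close. It gives the time, the measured TCP pose, the force and the opening at its end, in the units of the state.
- ctrl.observe(): the state, without advancing time (a new reading comes with each control period).
- ctrl.get_image(name): name is "side" or "top"; returns the picture (480x640x3 uint8, red, green, blue); there is no depth.
- ctrl.camera_params(name): a dict with "K" (3x3 intrinsics, pixels), "rvec" (rotation vector, rad) and "tvec" (3), from world to camera coordinates, as OpenCV has them. Camera axes: x right, y down, z forward; pixel columns grow to the right and rows downward; lengths in mm; the calibration is good to about 2 mm. A picture is of the moment at which its call begins. camera_params takes no time and is no camera call.
- ctrl.hand_in(): hands the job in, once; it reports no verdict.
The state is a dict: "clock": time; "joint_pos": joint angles; "qvel": joint speeds; "tau": joint torques, N m; "eef_pos": TCP position; "tool_rot": TCP orientation; "ft_force": force on the tool from outside, world axes, zero at the start; "ft_torque": the same for the moment, N m; "gripper_width": finger opening in mm.
Only numpy, scipy, OpenCV 4.12 (cv2) and the standard library are available. Lean on these libraries where they do the work, as an engineer would, in place of code of your own. Each camera call takes 0.05 s, during which the arm holds its last target.

### The job

Draw the lathe centre (the tool with the plain round shank and no head) out of the sloping rack, turn it level and hold it up to the inspection microscope so that you could check its point for wear: in line with the tube, point towards the lens and about 40 mm in front of it. Finish while still holding it there, steady in the gripper; do not touch the microscope with anything, and leave the other tools and the things on the bench where they are.

Things in the scene. Friction and masses are not known exactly. Their poses are not given: they have to be found in the camera images.
- rack: Fixed rack: aluminium block 250 mm long on a dark 120 x 270 mm base, 83 mm high in all. Origin: centre of its underside; y its long way. Its flat face slopes 45 degrees, looking up and to -x (robot's side). Three 13 mm square bores, 56 mm deep, run square into that face at y = -80, 0 and +80 mm. A tool stands loosely in each (which is where changes) and draws out along the bore, up and to -x at 45 degrees.
- dead_centre: The lathe centre: loose steel tool, about 0.14 kg, 124 mm long, in one of the bores, leaning 45 degrees, butt end to the rack's -x side. Its z axis runs along it from point to butt. Origin on its axis, at mid-shank: the plain round shank, 16 mm in diameter, reaches 34 mm either way from it along z and has no head. It balances about 15 mm from the origin, towards the point.
- mouth (a point): Centre of the mouth of the rack's middle bore, on the sloping face, 65 mm above the bench. Axes as the rack's. The other two mouths are 80 mm from it along y.
- point (a point): The very tip of the lathe centre's cone, hidden in the bore at the start, 90 mm from the lathe centre's origin along -z; same axes. Between shank and point: a collar 22 mm in diameter, 6 mm thick, whose underside (40 mm from the origin) rests on the rack's face, then a 10 mm stem, 38 mm long, and a 12 mm long cone.
- microscope: Fixed inspection microscope: level white tube 42 mm in diameter with a dark nose 32 mm in diameter, its axis 200 mm above the bench, on a steel column 238 mm high and a dark base 130 x 110 mm. Origin on the bench straight below the lens; base and column lie 35 to 165 mm to +x of it. x runs along the tube, away from the lens, which looks to -x (roughly at the robot).
- view (a point): The point the microscope is focused on: on the tube's axis, 40 mm in front of the lens, 200 mm above the bench. Axes as the microscope's.
- square_driver: Neighbour in the rack, to be left there: a thinner (12 mm) shank with a square 22 mm head at its end, collar and stem as on the lathe centre. Origin 40 mm above the underside of its collar, z along it.
- disc_arbor: Neighbour in the rack, to be left there: a thinner (12 mm) shank with a round 36 mm disc, 8 mm thick, at its end, collar and stem as on the lathe centre. Origin 40 mm above the underside of its collar, z along it.
- oil_bottle: Bystander: small upright oil bottle, 38 mm in diameter, 85 mm high. Origin at the centre of its underside.
- parts_jar: Bystander: low round jar with a metal cap, 52 mm in diameter, 45 mm high. Origin at the centre of its underside.
- screwdriver: Bystander: screwdriver 150 mm long lying on the bench. Origin under its middle, x along it.
There are look-alikes about, which are no part of the job. Leave any turquoise or yellow look-alike of the dead_centre alone.

How it is judged:
By the outcome, as a careful person would: the job done as asked, in the order asked, and still so for the second after the job is handed in, while the arm keeps its last pose, push and grip.
It also fails if it takes over 35 s, if anything falls off the work surface, if the arm or the gripper's body presses on something with over 40 N, if the wrist force passes 120 N, or if a joint passes its speed limit or range.

## Working session

There is one attempt and no reset: what is moved stays moved. The work goes in short steps, Python scripts to look and compute and a shell command to move; the robot and the scene stay as the last step left them, time stands still between calls to the robot, and variables do not carry over. Pictures are saved under pics/ and viewed, and the job is handed in when it is done.

```bash
mkdir -p pics; python3 - <<'E'
from rig import ctrl
import cv2,numpy as np
for n in("side","top"):
    im=ctrl.get_image(n); cv2.imwrite(f"pics/{n}0.png",im[:,:,::-1])
    p=ctrl.camera_params(n); R=cv2.Rodrigues(np.array(p["rvec"],float))[0]
    print(n,np.array(p["K"]).round(1).tolist(),(-R.T@np.array(p["tvec"]).ravel()).round(0),R.round(2).tolist())
s=ctrl.observe(); print(s)
E
```

```text
side [[528.9, 0.0, 326.4], [0.0, 528.9, 246.3], [0.0, 0.0, 1.0]] [386. 678. 997.] [[-0.98, -0.21, -0.01], [-0.15, 0.74, -0.66], [0.15, -0.64, -0.76]]
top [[611.9, 0.0, 313.5], [0.0, 611.9, 235.9], [0.0, 0.0, 1.0]] [ 263.  -22. 1370.] [[-0.07, -1.0, -0.0], [-0.97, 0.07, -0.22], [0.22, -0.01, -0.98]]
{'clock': 0.1, 'joint_pos': array([-1.32030687e+00,  3.81122228e-01,  1.29813016e+00,  1.44070910e-06,
        1.46360497e+00, -2.15293744e-01]), 'qvel': array([-3.75074949e-06, -1.39052294e-03, -4.15524359e-03,  3.57823437e-05,
        2.34222830e-03, -9.92783324e-04]), 'tau': array([ 3.89972498e-03, -4.38651967e+01, -2.24912971e+01,  7.14413426e-02,
        3.42651014e-02, -5.76506181e-05]), 'eef_pos': array([ 246.94844151, -491.13272944,  209.52145849]), 'tool_rot': array([ 0.16318715, -0.16320188,  0.68846405, -0.68756989]), 'ft_force': array([-0.44447488, -0.0060126 ,  0.62055894]), 'ft_torque': array([-0.02228951, -0.01436512, -0.00673003]), 'gripper_width': 87.8558175304274}
```

View pics/side0.png

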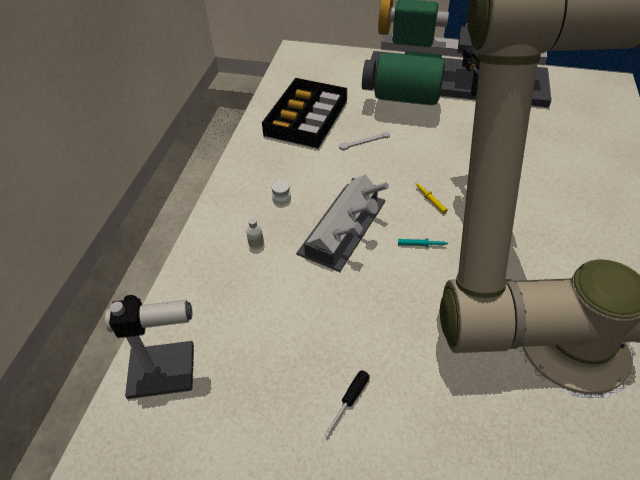

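View pics/top0.png

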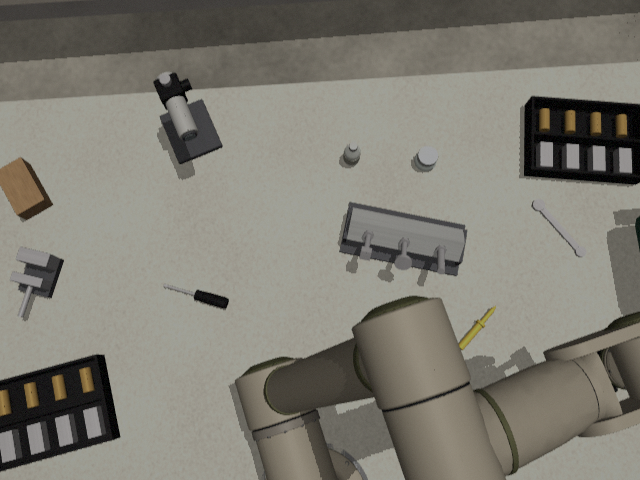

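```bash
python3 - <<'E'
import cv2,numpy as np
t=cv2.imread("pics/top0.png")[195:285,335:475]; s=cv2.imread("pics/side0.png")[165:275,290:400]
cv2.imwrite("pics/ct.png",cv2.resize(t,None,fx=5,fy=5,interpolation=2)); cv2.imwrite("pics/cs.png",cv2.resize(s,None,fx=5,fy=5,interpolation=2))
t=cv2.imread("pics/top0.png")[60:180,140:260]; s=cv2.imread("pics/side0.png")[285:405,95:215]
cv2.imwrite("pics/cm.png",np.hstack([cv2.resize(t,(400,400),interpolation=2),cv2.resize(s,(400,400),interpolation=2)]))
E
```

```text
(no output)
```

View pics/ct.png

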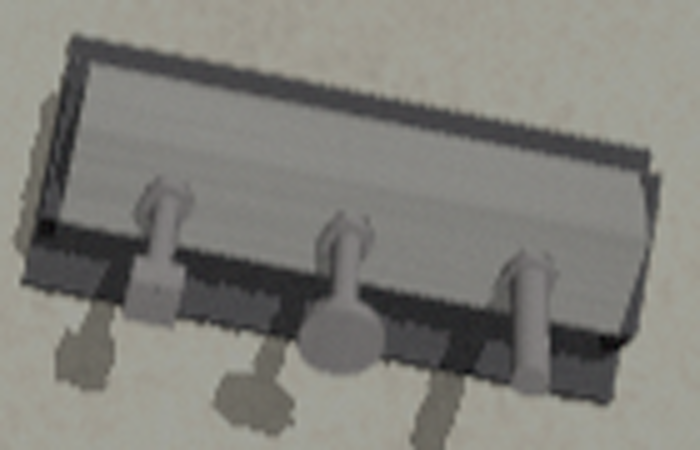

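View pics/cs.png

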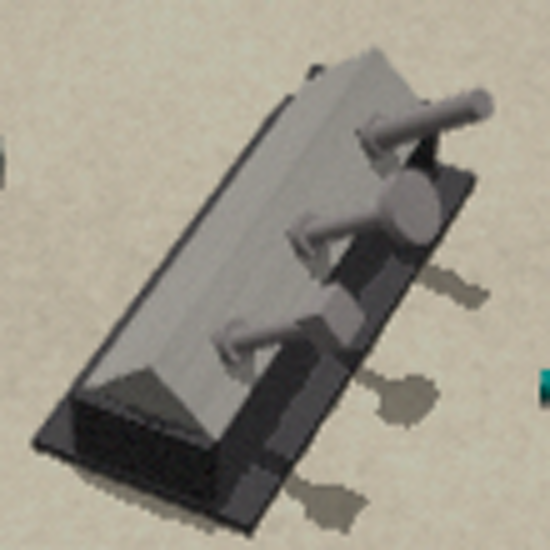

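View pics/cm.png

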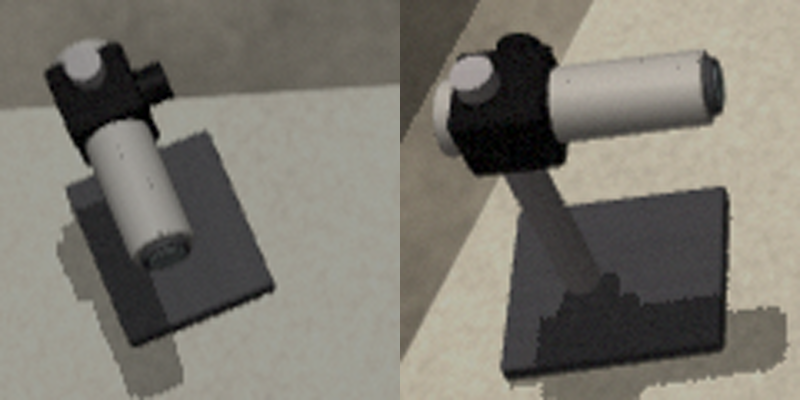

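```bash
cat > h.py <<'E'
from rig import ctrl
import cv2,numpy as np
from scipy.optimize import least_squares
from scipy.spatial.transform import Rotation as Ro
P={n:ctrl.camera_params(n) for n in("side","top")}
def proj(n,X):
    p=P[n]; return cv2.projectPoints(np.atleast_2d(np.array(X,float)),np.array(p["rvec"],float),np.array(p["tvec"],float),np.array(p["K"],float),None)[0][:,0]
def T(x,y,yaw,L):
    L=np.atleast_2d(L).astype(float); c,s=np.cos(yaw),np.sin(yaw)
    return np.c_[x+c*L[:,0]-s*L[:,1],y+s*L[:,0]+c*L[:,1],L[:,2]]
D=np.array([-1,0,1])/2**.5
E
python3 - <<'E'
from h import *
# rack
def feats(q):
    x,y,yaw,xm,tb=q; m=np.array([xm,-80,65])
    c=np.array([[60,135,tb],[60,-135,tb],[-60,135,tb],[-60,-135,tb]])
    return T(x,y,yaw,np.vstack([c,m+74*D,m+6*D]))
obs={"top":{0:(350,202.4),2:(340,251),3:(457.4,275.4),4:(441.4,271)},
     "side":{2:(340,271.6),3:(385,200.4),0:(297.6,253.6),4:(386.4,185.6)}}
def res(f,obs):
    def r(q):
        X=f(q);o=[]
        for n in obs:
            u=proj(n,X)
            for k,v in obs[n].items(): o+=list(u[k]-np.array(v))
        return np.array(o)
    return r
r=res(feats,obs); s=least_squares(r,[420,-170,-.2,-10,8],loss="soft_l1"); print("rack",s.x.round(3)); print(r(s.x).reshape(-1,2).round(1).tolist())
rk=s.x
def fm(q):
    x,y,yaw,tb=q
    return T(x,y,yaw,[[165,-55,tb],[35,-55,tb],[35,55,tb],[165,55,tb],[0,0,200]])
om={"top":{0:(202,99.6),1:(222,146.4),2:(179.6,163.5),3:(160,115.5),4:(189.5,135.6)},
    "side":{0:(131.6,348),1:(193,341),2:(192.5,388.5),3:(126.5,398.4),4:(188.6,310.5)}}
r=res(fm,om); s=least_squares(r,[450,250,.3,10],loss="soft_l1"); print("mic",s.x.round(3)); print(r(s.x).reshape(-1,2).round(1).tolist())
mc=s.x
np.save("fit.npy",np.r_[rk,mc])
def tri(a,b):
    p=P["top"];q=P["side"]
    M=[np.array(z["K"])@np.c_[cv2.Rodrigues(np.array(z["rvec"],float))[0],np.array(z["tvec"]).reshape(3)] for z in(p,q)]
    X=cv2.triangulatePoints(M[0],M[1],np.array(a,float).reshape(2,1),np.array(b,float).reshape(2,1))[:,0];return X[:3]/X[3]
print("butt",tri((441.4,271),(386.4,185.6)),feats(rk)[4],"lens",tri((189.5,135.6),(188.6,310.5)),fm(mc)[4])
# overlay
def circ(c,ax,rad):
    ax=ax/np.linalg.norm(ax);a=np.cross(ax,[0,.3,1.]);a/=np.linalg.norm(a);b=np.cross(ax,a)
    t=np.linspace(0,2*np.pi,30);return c+rad*(np.outer(np.cos(t),a)+np.outer(np.sin(t),b))
out=[]
for n,(a,b) in {"top":((335,195),(140,60)),"side":((285,160),(95,285))}.items():
    im=cv2.imread(f"pics/{n}0.png");big=cv2.resize(im,None,fx=4,fy=4,interpolation=2)
    def poly(X,col):
        u=((proj(n,X)+.5)*4-.5).round().astype(int);cv2.polylines(big,[u],False,col,1,cv2.LINE_AA)
    x,y,yaw,xm,tb=rk
    poly(T(x,y,yaw,[[60,135,tb],[60,-135,tb],[-60,-135,tb],[-60,135,tb],[60,135,tb]]),(0,0,255))
    for k in(-80,0,80):
        m=np.array([xm,k,65]);poly(T(x,y,yaw,circ(m+6*D,D,11)),(0,255,0))
    m=np.array([xm,-80,65])
    for d in(10,40,74):poly(T(x,y,yaw,circ(m+d*D,D,8)),(255,255,0))
    x,y,yaw,tb=mc
    poly(T(x,y,yaw,[[165,-55,tb],[35,-55,tb],[35,55,tb],[165,55,tb],[165,-55,tb]]),(0,0,255))
    ex=np.array([1,0,0.])
    poly(T(x,y,yaw,circ(np.array([0,0,200.]),ex,16)),(0,255,0))
    for d in(20,60,90):poly(T(x,y,yaw,circ(np.array([d,0,200.]),ex,21)),(255,255,0))
    poly(T(x,y,yaw,[[-40,0,200],[0,0,200]]),(0,0,255))
    for(c,r0)in(a,b):out.append(cv2.resize(big[r0*4:r0*4+480,c*4:c*4+ 560],(400,343)))
cv2.imwrite("pics/ov.png",np.vstack([np.hstack(out[:2]),np.hstack(out[2:])])[:600*2])
E
python3 -c "
import cv2;i=cv2.imread('pics/ov.png');cv2.imwrite('pics/ov1.png',cv2.resize(i,(700,600)))"
```

```text
rack [ 5.50424e+02 -2.40515e+02 -2.72000e-01 -2.78970e+01  3.21000e-01]
[[-0.3, -0.5], [-0.4, 0.6], [-0.5, 0.1], [0.4, -0.2], [0.2, -0.6], [0.2, 0.4], [-0.9, 0.0], [0.9, -2.6]]
mic [ 749.326  202.409 -144.166    5.706]
[[0.5, -0.6], [0.6, -0.8], [-0.5, -0.0], [-0.4, 0.7], [0.2, 0.6], [-0.1, 1.3], [0.2, 0.7], [-0.8, 0.3], [-0.6, -1.0], [1.6, -0.7]]
butt [ 452.97032563 -297.43155199  107.06113322] [ 451.63994234 -295.98992207  117.32590181] lens [751.98474149 203.21919457 197.8048177 ] [749.32639207 202.40926364 200.        ]
```

View pics/ov1.png

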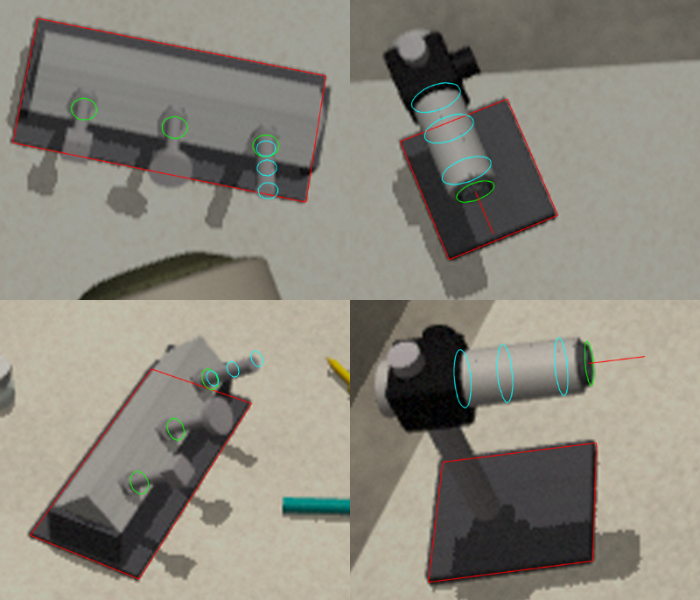

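```bash
python3 - <<'E'
import cv2,numpy as np
t=cv2.imread("pics/top0.png")[236:282,420:466]; s=cv2.imread("pics/side0.png")[175:205,350:396]
s=cv2.imread("pics/side0.png")[170:216,350:396]
o=np.hstack([cv2.resize(i,(400,400),interpolation=cv2.INTER_NEAREST) for i in(t,s)])
o=cv2.convertScaleAbs(o,alpha=1.5)
cv2.imwrite("pics/c2.png",o)
E
```

```text
(no output)
```

View pics/c2.png

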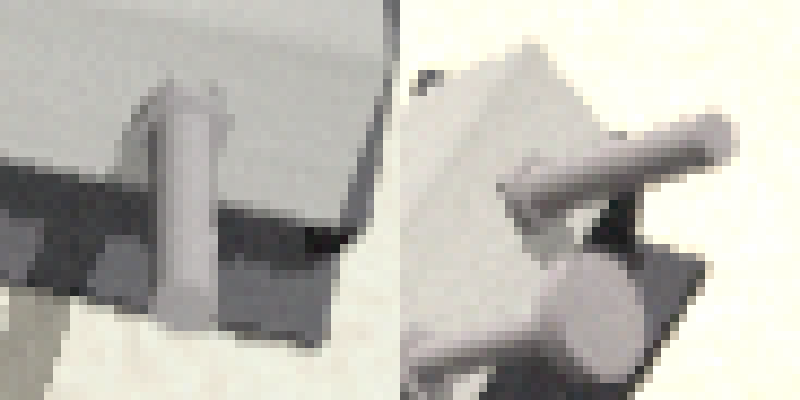

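```bash
cat >> h.py <<'E'
def tri(a,b):
    M=[np.array(z["K"])@np.c_[cv2.Rodrigues(np.array(z["rvec"],float))[0],np.array(z["tvec"]).reshape(3)] for z in(P["top"],P["side"])]
    X=cv2.triangulatePoints(M[0],M[1],np.array(a,float).reshape(2,1),np.array(b,float).reshape(2,1))[:,0];X=X[:3]/X[3]
    return X.round(1),(proj("top",X)-a).round(1)[0],(proj("side",X)-b).round(1)[0]
def circ(c,ax,rad):
    ax=ax/np.linalg.norm(ax);a=np.cross(ax,[0,.3,1.]);a/=np.linalg.norm(a);b=np.cross(ax,a)
    t=np.linspace(0,2*np.pi,40);return c+rad*(np.outer(np.cos(t),a)+np.outer(np.sin(t),b))
E
python3 - <<'E'
from h import *
print("butt",tri((441,270.9),(385.8,185.4)),"collar",tri((441.3,249),(363.9,191.9)))
q=np.load("fit.npy");yaw=q[2];print("base",q[:5])
# base-only fit
def feats(q):
    x,y,yaw,tb=q
    return T(x,y,yaw,[[60,135,tb],[60,-135,tb],[-60,135,tb],[-60,-135,tb]])
obs={"top":{0:(350,202.4),2:(340,251),3:(457.4,275.4)},"side":{2:(340,271.6),3:(385,200.4),0:(297.6,253.6)}}
r=lambda q:np.concatenate([proj(n,feats(q))[k]-np.array(v) for n in obs for k,v in obs[n].items()])
s=least_squares(r,[550,-240,-.27,6]);print(s.x.round(3),r(s.x).round(1))
x,y,yaw,tb=s.x
for off in(-30,-25,-20,-15,-10):
    a=T(x,y,yaw,[[off,-80,65],list(np.array([off,-80,65])+74*D)]);print(off,a.round(0).tolist(),proj("top",a).round(1).tolist(),proj("side",a).round(1).tolist())
E
```

```text
butt (array([ 453.7, -296.5,  108.1]), array([ 0. , -0.4]), array([0.4, 0.1])) collar (array([ 508.9, -312.8,   61. ]), array([ 0. , -0.4]), array([0.4, 0.2]))
base [ 5.50423747e+02 -2.40514862e+02 -2.72315932e-01 -2.78970521e+01
  3.21414702e-01]
[ 5.50564e+02 -2.41614e+02 -2.71000e-01 -1.09600e+00] [ 0.1 -0.3  0.1  0.7 -0.1 -0.   0.3 -0.6  0.1  0.4 -0.8  0.1]
-30 [[500.0, -311.0, 65.0], [450.0, -297.0, 117.0]] [[441.2, 252.2], [442.2, 271.6]] [[367.6, 191.9], [388.0, 182.9]]
-25 [[505.0, -312.0, 65.0], [455.0, -298.0, 117.0]] [[441.5, 249.9], [442.6, 269.3]] [[365.8, 191.3], [386.2, 182.3]]
-20 [[510.0, -313.0, 65.0], [459.0, -299.0, 117.0]] [[441.9, 247.7], [443.0, 266.9]] [[364.0, 190.7], [384.3, 181.7]]
-15 [[515.0, -315.0, 65.0], [464.0, -301.0, 117.0]] [[442.2, 245.5], [443.4, 264.6]] [[362.3, 190.1], [382.4, 181.0]]
-10 [[520.0, -316.0, 65.0], [469.0, -302.0, 117.0]] [[442.6, 243.3], [443.7, 262.3]] [[360.5, 189.5], [380.5, 180.4]]
```

```bash
python3 - <<'E'
from h import *
print("disc ctr",tri((403.4-.5,262.6-.5),(372.4-.5,206.6-.5)))
print("sq end",tri((335+153/5-.5,195+303/5-.5),(290+345/5-.5,165+325/5-.5)))
print("ridge -y end",tri((335+640/5-.5,195+235/5-.5),(290+377/5-.5,165+50/5-.5)))
print("ridge +y end",tri((335+83/5-.5,195+130/5-.5),(290+155/5-.5,165+362/5-.5)))
print("roof back +y",tri((335+88/5-.5,195+62/5-.5),(290+75/5-.5,165+395/5-.5)))
s=ctrl.observe();q=s["tool_rot"];M=Ro.from_quat([q[1],q[2],q[3],q[0]]).as_matrix();print(M.round(3))
d=np.array([482,-305.,0])-s["eef_pos"];print((M.T@d).round(1), s["eef_pos"])
E
```

```text
disc ctr (array([ 477. , -219.1,  107.4]), array([ 0. , -0.1]), array([0.1, 0. ]))
sq end (array([ 497. , -141.7,  103.8]), array([-0. ,  0.3]), array([-0.4, -0.1]))
ridge -y end (array([ 516.3, -354.9,   83.3]), array([0. , 0.4]), array([-0.4, -0.1]))
ridge +y end (array([ 580.3, -120.1,   82.8]), array([-0. , -0.3]), array([0.3, 0.1]))
roof back +y (array([ 622.1, -128. ,   41.1]), array([-0. , -0.4]), array([0.4, 0.2]))
[[-0.893 -0.     0.449]
 [-0.449  0.001 -0.893]
 [-0.    -1.    -0.001]]
[-293.6  209.7  -60.5] [ 246.94844151 -491.13272944  209.52145849]
```

```bash
python3 -m inch '0 -0.33 0 -0.2 0; 0 -0.66 0 -0.4 0; 0 -1 0 -0.65 0; 0 -1 0 -0.65 0' 20; python3 -m inch '0 -0.33 0 0 0; 0 -0.66 0 0 0; 0 -1 0 0 0; 0 -1 0 0 0'; python3 -m inch '0 -0.3 0 0 0.08; 0 -0.6 0 0 0.16; 0 -0.9 0 0 0.24; 0 -0.9 0 0 0.32; 0 -0.9 0 0 0.4; 0 -0.9 0 0 0.469; 0 -0.9 0 0 0.469; 0 -0.9 0 0 0.469'
```

```text
clock: 0.43
eef_pos: [309.2, -383.0, 210.1]
tool_rot: [0.165, -0.164, 0.689, -0.687]
ft_force: [0.0, -0.1, 0.2]
gripper_width: 63.3
clock: 0.77
eef_pos: [400.0, -341.1, 209.7]
tool_rot: [0.165, -0.164, 0.688, -0.687]
ft_force: [-0.4, 1.7, -0.1]
gripper_width: 43.9
clock: 1.43
eef_pos: [476.7, -303.3, 209.8]
tool_rot: [-0.095, 0.094, 0.701, -0.701]
ft_force: [-0.5, -0.4, 0.1]
gripper_width: 44.1
```

```bash
python3 -m inch '0 0 0.25 0 0; 0 0 0.5 0 0; 0 0 0.75 0 0; 0 0 0.9 0 0; 0 0 0.9 0 0'; python3 - <<'E'
from h import *
o=[]
for n,(c,r) in {"top":(380,210),"side":(330,150)}.items():
    im=ctrl.get_image(n)[:,:,::-1]; o.append(cv2.resize(im[r:r+100,c:c+100],(400,400),interpolation=2))
cv2.imwrite("pics/a1.png",np.hstack(o))
s=ctrl.observe();q=s["tool_rot"];M=Ro.from_quat([q[1],q[2],q[3],q[0]]).as_matrix();print(M.round(3),s["eef_pos"])
E
```

```text
clock: 1.85
eef_pos: [475.5, -302.2, 116.9]
tool_rot: [-0.096, 0.093, 0.702, -0.699]
ft_force: [0.4, -0.8, -0.5]
gripper_width: 44.4
[[-0.964 -0.    -0.266]
 [ 0.266  0.    -0.964]
 [ 0.    -1.    -0.   ]] [ 476.89585788 -303.3873084   120.40352322]
```

View pics/a1.png

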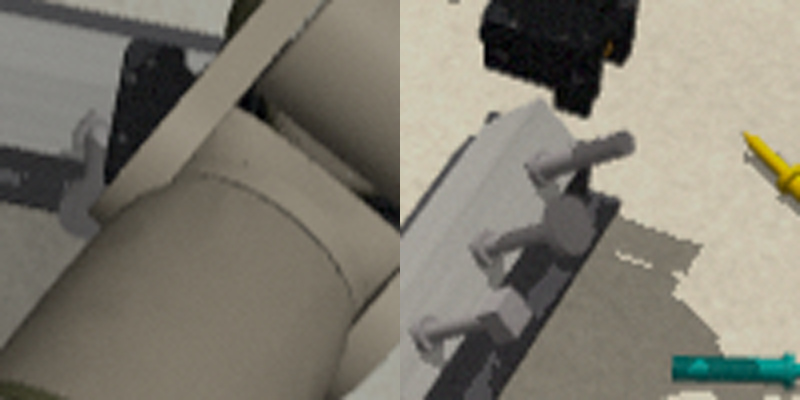

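```bash
python3 - <<'E'
from h import *
e=np.array([476.9,-303.4,120.4]);z=np.array([-.266,-.964,0])
for w in(-30,-22,0,22,30):print(w,(proj("side",e+w*z)[0]).round(1), ((proj("side",e+w*z)[0]-[330,150])*4).round(0), ((proj("top",e+w*z)[0]-[380,210])*4).round(0))
im=ctrl.get_image("side")[:,:,::-1]
im=cv2.resize(im[90:240,310:460],(600,600),interpolation=2);cv2.imwrite("pics/a2.png",im)
E
```

```text
-30 [372.6 186.1] [170. 144.] [200. 182.]
-22 [373.9 184.1] [176. 136.] [215. 185.]
0 [377.6 178.7] [190. 115.] [257. 193.]
22 [381.2 173.4] [205.  94.] [299. 202.]
30 [382.4 171.5] [210.  86.] [314. 205.]
```

View pics/a2.png

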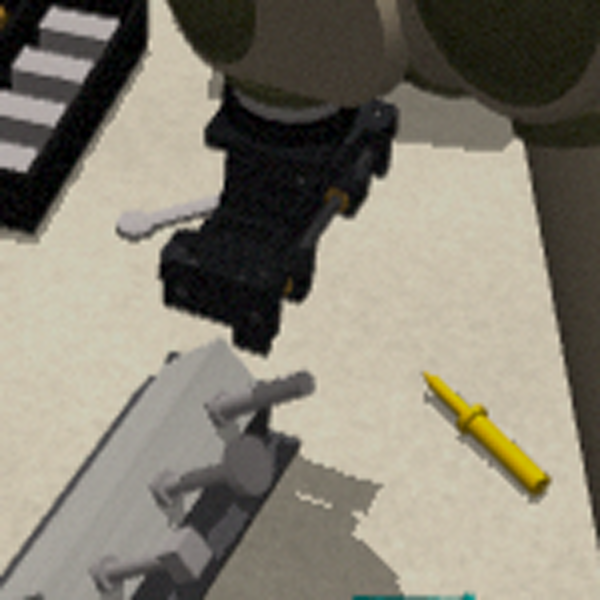

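```bash
python3 -m inch '0 0 0.12 0 0; 0 0 0.24 0 0; 0 0 0.36 0 0; 0 0 0.46 0 0; 0 0 0.46 0 0; 0 0 0.46 0 0'; python3 - <<'E'
from h import *
im=ctrl.get_image("side")[:,:,::-1]
im=cv2.resize(im[130:230,320:420],(600,600),interpolation=2);cv2.imwrite("pics/a3.png",im)
E
```

```text
clock: 2.5
eef_pos: [477.1, -303.3, 74.6]
tool_rot: [0.095, -0.096, -0.701, 0.701]
ft_force: [0.3, 0.5, -0.4]
gripper_width: 44.0
```

View pics/a3.png

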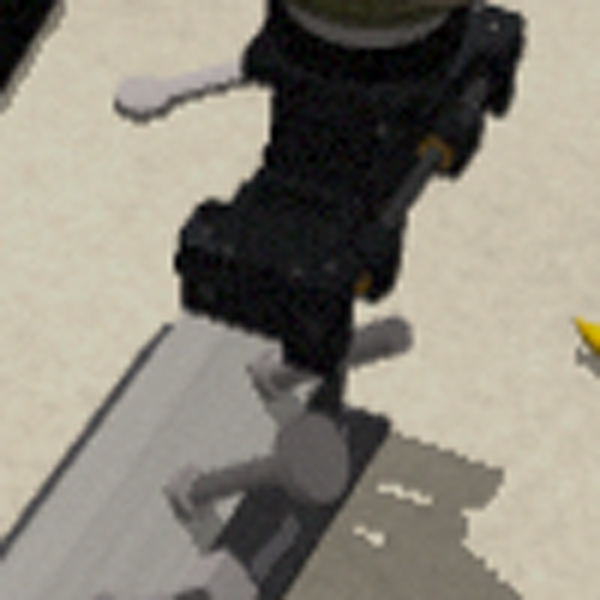

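```bash
python3 -m inch '-1 0 0 0 0; -1 0 0 0 0; -1 0 0 0 0; -1 0 0 0 0; -1 0 0 0 0; -1 0 0 0 0; -1 0 0 0 0; -1 0 0 0 0' 20
```

```text
clock: 3.22
eef_pos: [477.8, -303.6, 74.8]
tool_rot: [0.095, -0.096, -0.7, 0.701]
ft_force: [2.8, -0.9, 4.5]
gripper_width: 0.6
```

```bash
python3 - <<'E'
from h import *
im=ctrl.get_image("side")[:,:,::-1]
im=cv2.resize(im[130:230,320:420],(600,600),interpolation=2);cv2.imwrite("pics/a4.png",im)
E
```

```text
(no output)
```

View pics/a4.png

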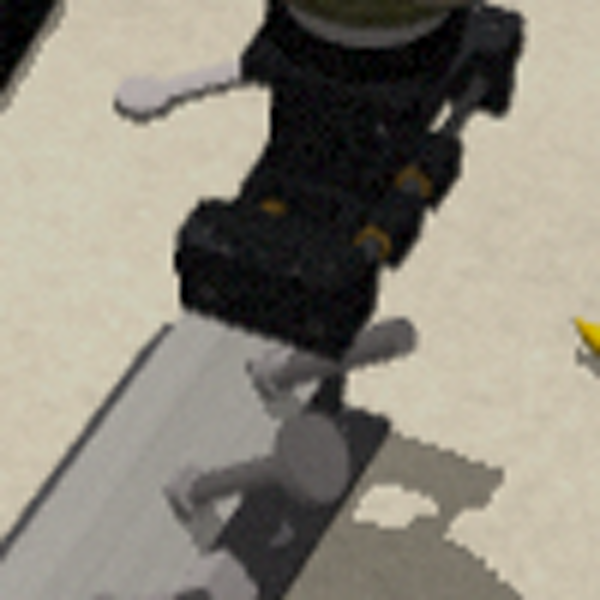

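```bash
python3 - <<'E'
from h import *
z=np.array([-.266,-.964,0])
for zz in(75,94,110,140):
  e=np.array([477.8,-303.6,zz])
  print(zz,((proj("side",e)[0]-[320,130])*6).round(0),((proj("side",e+10*z)[0]-[320,130])*6).round(0),((proj("side",e-10*z)[0]-[320,130])*6).round(0))
for n in("side","top"):
    im=ctrl.get_image(n)[:,:,::-1]; r,c=(110,300) if n=="side" else (180,360)
    cv2.imwrite(f"pics/a5{n}.png",cv2.convertScaleAbs(cv2.resize(im[r:r+120,c:c+150],(750,600),interpolation=2),alpha=2.2,beta=20))
E
```

```text
75 [337. 373.] [346. 358.] [327. 387.]
94 [339. 339.] [349. 325.] [330. 354.]
110 [342. 311.] [352. 296.] [332. 325.]
140 [346. 255.] [356. 241.] [336. 270.]
```

View pics/a5side.png

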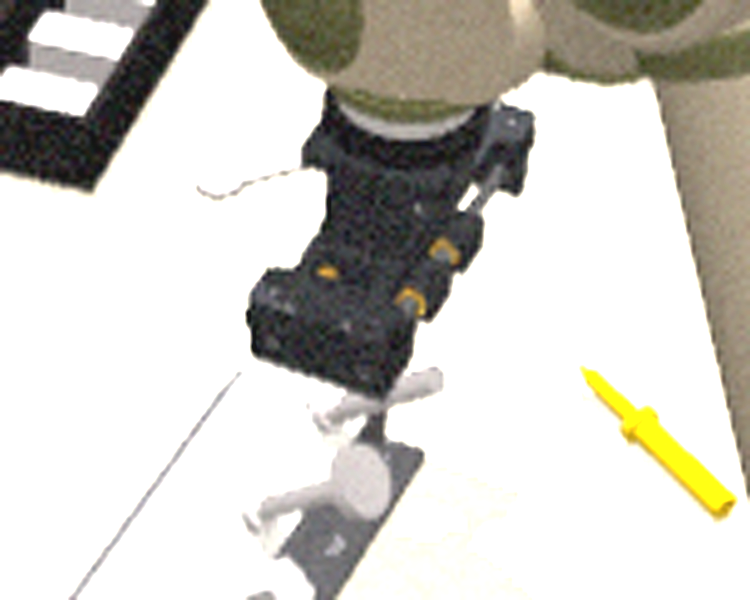

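View pics/a5top.png

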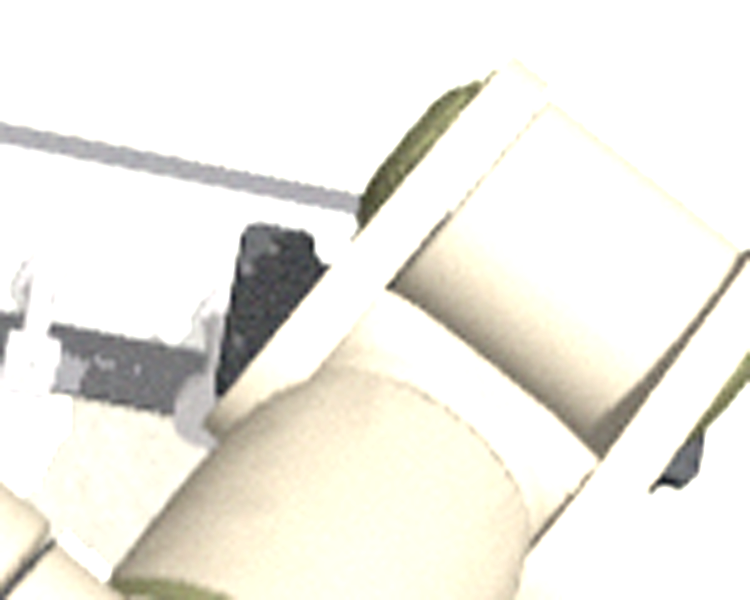

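```bash
python3 -m inch '-1 0 -0.3 0 0; -1 0 -0.6 0 0; -1 0 -0.9 0 0; -1 0 -0.9 0 0; -1 0 -0.9 0 0'; python3 - <<'E'
from h import *
e=ctrl.observe()["eef_pos"];print(e)
im=ctrl.get_image("side")[:,:,::-1];r,c=90,310
print(((proj("side",[e,e+[0,0,19],e+[0,0,64]])-[c,r]+.5)*6).round(0))
cv2.imwrite(f"pics/a6.png",cv2.convertScaleAbs(cv2.resize(im[r:r+100,c:c+120],(720,600),interpolation=2),alpha=1.7,beta=10))
E
```

```text
clock: 3.78
eef_pos: [476.7, -303.1, 164.7]
tool_rot: [0.095, -0.096, -0.7, 0.701]
ft_force: [-0.9, 0.6, 0.6]
gripper_width: 0.6
[ 476.71566631 -303.06047015  164.72446882]
[[416. 453.]
 [419. 415.]
 [426. 324.]]
```

View pics/a6.png

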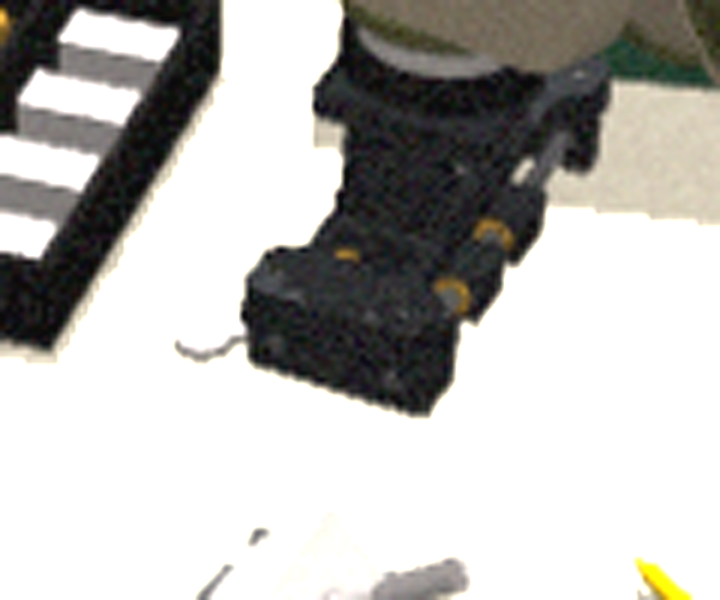

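```bash
python3 - <<'E'
from h import *
e=np.array([476.7,-303.1,164.7]);z=np.array([-.266,-.964,0]);x=np.array([-.964,.266,0])
for w in(-93.5,-60,-30,0):
  for h in(40,64):
    print(w,h,((proj("side",[e+w*z+37.5*x+[0,0,h],e+w*z-37.5*x+[0,0,h]])-[310,90]+.5)*6).round(0).tolist())
e=ctrl.observe();print(e["joint_pos"])
im=ctrl.get_image("top")[:,:,::-1];cv2.imwrite("pics/a7.png",cv2.convertScaleAbs(im,alpha=1.7))
im=ctrl.get_image("side")[:,:,::-1];cv2.imwrite("pics/a8.png",cv2.convertScaleAbs(im,alpha=1.7))
E
```

```text
-93.5 40 [[413.0, 547.0], [231.0, 487.0]]
-93.5 64 [[418.0, 497.0], [232.0, 437.0]]
-60 40 [[449.0, 493.0], [269.0, 435.0]]
-60 64 [[454.0, 444.0], [271.0, 385.0]]
-30 40 [[481.0, 447.0], [302.0, 390.0]]
-30 64 [[486.0, 397.0], [305.0, 341.0]]
0 40 [[511.0, 401.0], [335.0, 346.0]]
0 64 [[517.0, 352.0], [337.0, 297.0]]
[-7.75673116e-01  4.43444659e-01  1.33508481e+00 -2.62252017e-04
  1.36491517e+00  1.06612079e+00]
```

View pics/a7.png

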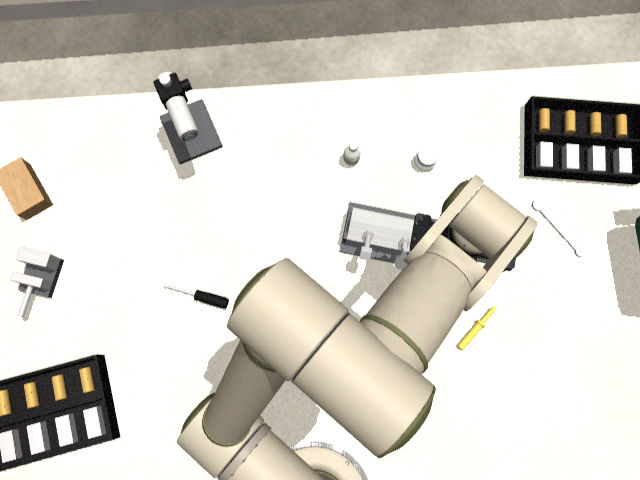

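View pics/a8.png

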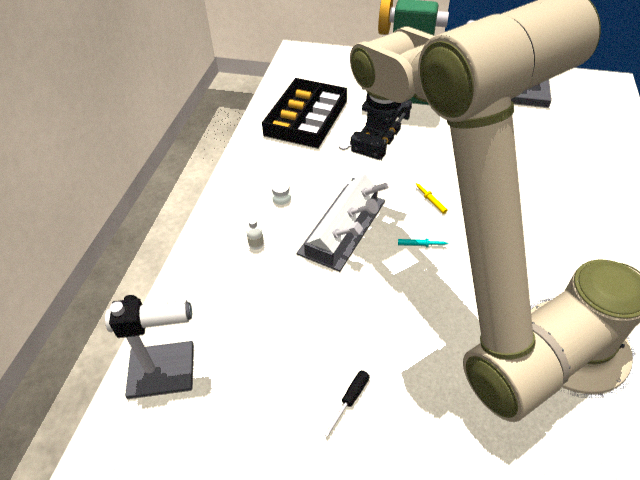

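```bash
python3 -m inch '-1 0 0 0 -0.08; -1 0 0 0 -0.16; -1 0 0 0 -0.24; -1 0 0 0 -0.32; -1 0 0 0 -0.4; -1 0 0 0 -0.48; -1 0 0 0 -0.56; -1 0 0 0 -0.64; -1 0 0 0 -0.72; -1 0 0 0 -0.8; -1 0 0 0 -0.88; -1 0 0 0 -0.96; -1 0 0 0 -1; -1 0 0 0 -1; -1 0 0 0 -1'; python3 - <<'E'
from h import *
e=ctrl.observe()["eef_pos"];print(e)
im=ctrl.get_image("side")[:,:,::-1];r,c=90,310
print(((proj("side",[e,e+[0,0,19],e+[0,0,64]])-[c,r]+.5)*6).round(0))
cv2.imwrite(f"pics/b1.png",cv2.convertScaleAbs(cv2.resize(im[r:r+100,c:c+120],(720,600),interpolation=2),alpha=1.7,beta=10))
E
```

```text
clock: 5.18
eef_pos: [476.6, -302.8, 163.0]
tool_rot: [0.427, -0.427, 0.564, -0.563]
ft_force: [0.4, 0.2, -0.4]
gripper_width: 0.6
[ 476.55495754 -302.77619565  162.9536797 ]
[[416. 456.]
 [419. 419.]
 [426. 328.]]
```

View pics/b1.png

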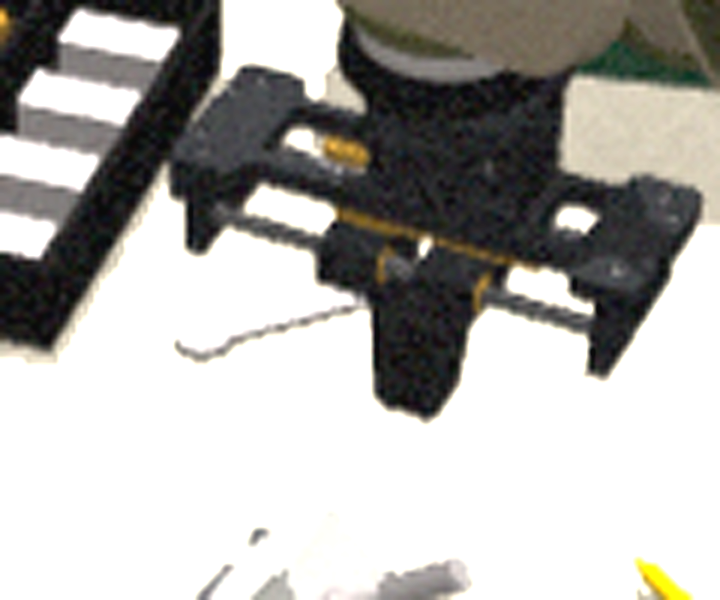

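```bash
python3 - <<'E'
from h import *
e=np.array([476.55,-302.8,163]);z=np.array([.964,-.266,0]);
for w in(-93,-85,85,93):
  print(w,[((proj("side",e+w*z+[0,0,h])[0]-[310,90]+.5)*6).round(0).tolist() for h in(60,80,100,120)])
E
python3 -m inch '1 0 0 0 0.08; 1 0 0 0 0.16; 1 0 0 0 0.24; 1 0 0 0 0.32; 1 0 0 0 0.4; 0 0 0 0 0.48; 0 0 0 0 0.56; 0 0 0 0 0.64; 0 0 0 0 0.72; 0 0 0 0 0.8; 0 0 0 0 0.88; 0 0 0 0 0.96; 0 0 0 0 1; 0 0 0 0 1; 0 0 0 0 1'
```

```text
-93 [[652.0, 406.0], [659.0, 364.0], [665.0, 321.0], [672.0, 277.0]]
-85 [[632.0, 400.0], [639.0, 358.0], [645.0, 315.0], [651.0, 271.0]]
85 [[227.0, 276.0], [228.0, 234.0], [229.0, 191.0], [230.0, 147.0]]
93 [[209.0, 270.0], [210.0, 228.0], [210.0, 185.0], [211.0, 141.0]]
clock: 6.48
eef_pos: [476.8, -303.0, 163.7]
tool_rot: [-0.095, 0.095, 0.701, -0.701]
ft_force: [-0.1, 0.1, -0.7]
gripper_width: 43.9
```

```bash
python3 -m inch '0 0.1 0.25 0 0; 0 0.1 0.5 0 0; 0 0.1 0.7 0 0; 0 0.1 0.82 0 0; 0 0.1 0.95 0 0; 0 0.1 0.95 0 0; 0 0.1 0.95 0 0'; python3 - <<'E'
from h import *
im=ctrl.get_image("side")[:,:,::-1]
im=cv2.resize(im[130:230,320:420],(600,600),interpolation=2);cv2.imwrite("pics/b3.png",cv2.convertScaleAbs(im,alpha=1.5))
E
```

```text
clock: 7.07
eef_pos: [467.2, -300.3, 68.9]
tool_rot: [-0.095, 0.095, 0.701, -0.7]
ft_force: [-0.7, -0.4, 0.3]
gripper_width: 44.0
```

View pics/b3.png

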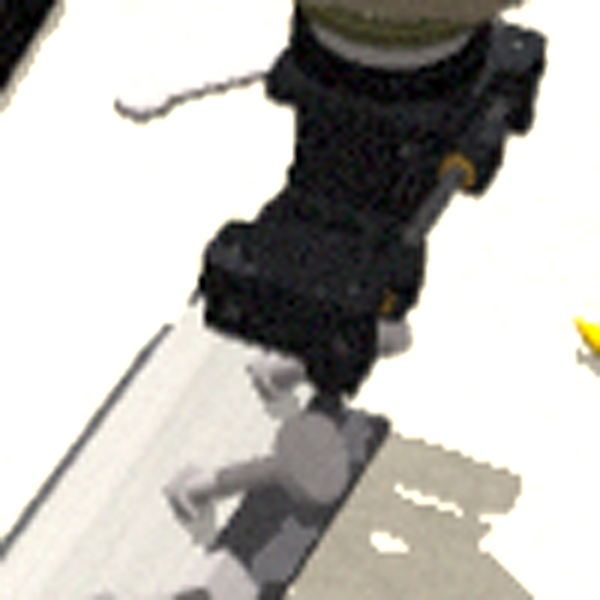

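```bash
python3 -m inch '-1 0 0 0 0; -1 0 0 0 0; -1 0 0 0 0; -1 0 0 0 0; -1 0 0 0 0; -1 0 0 0 0; -1 0 0 0 0' 25; python3 - <<'E'
from h import *
im=ctrl.get_image("side")[:,:,::-1]
im=cv2.resize(im[130:230,320:420],(600,600),interpolation=2);cv2.imwrite("pics/b4.png",cv2.convertScaleAbs(im,alpha=1.5))
E
```

```text
clock: 7.7
eef_pos: [467.3, -300.4, 69.2]
tool_rot: [0.095, -0.095, -0.701, 0.701]
ft_force: [-0.0, 0.3, 1.4]
gripper_width: 15.0
```

View pics/b4.png

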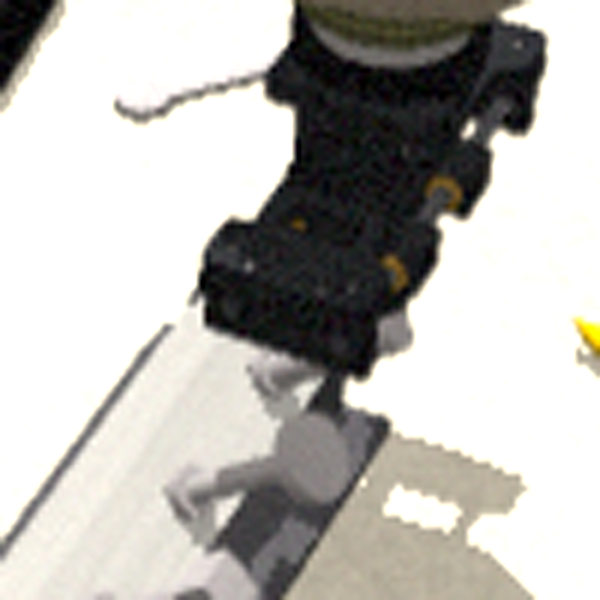

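```bash
python3 -m inch '-0.3 0 0 0 0; -0.3 0 0 0 0; -0.3 0 0.03 0 0; -0.3 0 0.06 0 0; -0.3 0 0.07 0 0; -0.3 0 0.07 0 0; -0.3 0 0.07 0 0'; python3 -m inch '-1 0 0 0 0; -1 0 0 0 0; -1 0 0 0 0; -1 0 0 0 0; -1 0 0 0 0' 30
```

```text
clock: 8.33
eef_pos: [467.2, -300.4, 61.9]
tool_rot: [-0.096, 0.095, 0.701, -0.701]
ft_force: [0.1, -0.3, -0.3]
gripper_width: 30.5
clock: 8.75
eef_pos: [467.4, -300.5, 62.1]
tool_rot: [0.095, -0.096, -0.701, 0.701]
ft_force: [-0.0, -0.4, 0.2]
gripper_width: 15.2
```

```bash
python3 -m inch '-1 0.05 -0.05 0 0; -1 0.1 -0.1 0 0; -1 0.15 -0.15 0 0; -1 0.2 -0.2 0 0; -1 0.25 -0.25 0 0; -1 0.3 -0.3 0 0; -1 0.35 -0.35 0 0; -1 0.4 -0.4 0 0; -1 0.45 -0.5 0 0; -1 0.45 -0.6 0 0; -1 0.45 -0.7 0 0; -1 0.45 -0.7 0 0'; python3 - <<'E'
from h import *
im=ctrl.get_image("side")[:,:,::-1]
im=cv2.resize(im[110:235,300:450],(720,600),interpolation=2);cv2.imwrite("pics/b5.png",cv2.convertScaleAbs(im,alpha=1.5))
E
```

```text
clock: 9.75
eef_pos: [424.3, -289.0, 134.3]
tool_rot: [0.094, -0.097, -0.7, 0.701]
ft_force: [0.6, -0.1, -1.0]
gripper_width: 15.1
```

View pics/b5.png

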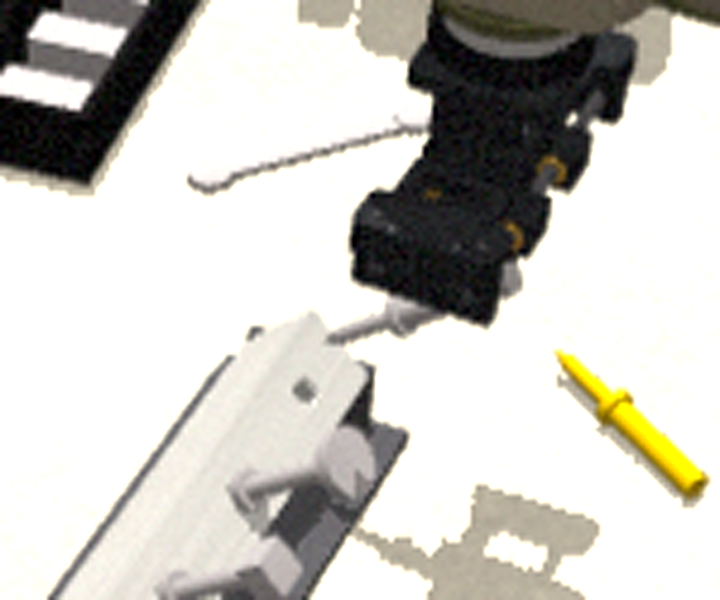

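```bash
cat >> h.py <<'E'
def onplane(n,px,p0,d):
    # ray ∩ vertical plane through p0 with horizontal direction d
    p=P[n];R=cv2.Rodrigues(np.array(p["rvec"],float))[0];C=-R.T@np.array(p["tvec"],float).ravel()
    r=R.T@np.linalg.inv(np.array(p["K"]))@np.array([px[0],px[1],1.])
    nrm=np.array([-d[1],d[0],0]);return C+r*(nrm@(np.array(p0)-C))/(nrm@r)
def frame():
    s=ctrl.observe();q=s["tool_rot"];M=Ro.from_quat([q[1],q[2],q[3],q[0]]).as_matrix();return s["eef_pos"],M
def tool(n,tip,butt):
    e,M=frame();d=-M[:,0]  # towards point
    a=onplane(n,tip,e,d);b=onplane(n,butt,e,d);v=a-b
    print("eef",e.round(1),"tip",a.round(1),"butt",b.round(1),"len",np.linalg.norm(v).round(1),"elev",np.degrees(np.arcsin(v[2]/np.linalg.norm(v))).round(1),
     "in tool frame (fwd,up): tip",((a-e)@d).round(1),(a-e)[2].round(1),"butt",((b-e)@d).round(1),(b-e)[2].round(1))
    return a,b
E
python3 -c "
from h import *
tool('side',(368.3-.4,180.8-.4),(406.9-.4,167.3-.4))"
```

```text
eef [ 424.1 -288.7  133.2] tip [ 501.3 -310.1  104.6] butt [ 410.2 -284.8  184.9] len 124.0 elev -40.4 in tool frame (fwd,up): tip 80.1 -28.5 butt -14.3 51.8
```

```bash
python3 -m inch '-1 -0.1 0 0.1 0; -1 -0.2 0 0.2 0; -1 -0.3 0 0.3 0; -1 -0.4 0 0.37 0; -1 -0.456 0.06 0.37 0; -1 -0.456 0.12 0.37 0; -1 -0.456 0.18 0.37 0; -1 -0.456 0.23 0.37 0; -1 -0.456 0.23 0.37 0; -1 -0.456 0.23 0.37 0'; python3 - <<'E'
from h import *
im=ctrl.get_image("side")[:,:,::-1];print(frame()[0])
im=cv2.resize(im[110:235,300:450],(720,600),interpolation=2);cv2.imwrite("pics/b6.png",cv2.convertScaleAbs(im,alpha=1.5))
E
```

```text
clock: 10.63
eef_pos: [457.6, -335.7, 108.8]
tool_rot: [-0.096, 0.095, 0.701, -0.7]
ft_force: [0.3, -0.1, -1.4]
gripper_width: 15.2
[ 457.85566955 -335.9721514   109.14751777]
```

View pics/b6.png

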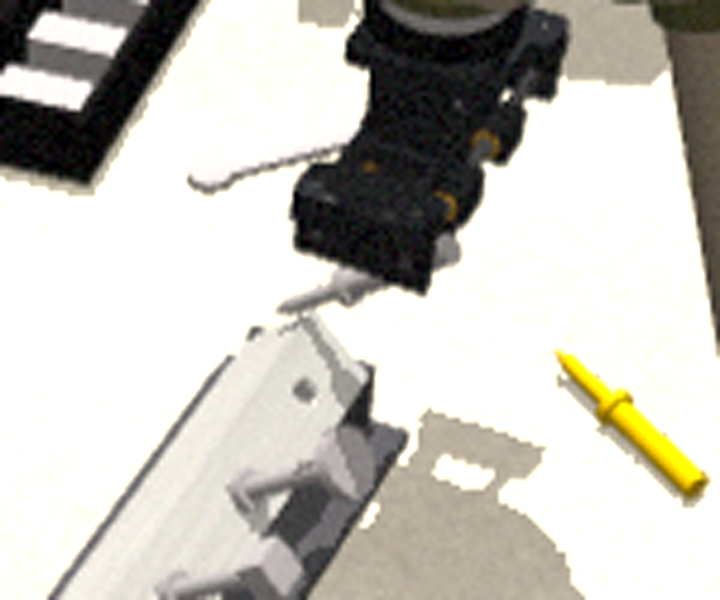

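```bash
python3 -m inch '-1 0 0 -0.07 0; -1 0 0.04 -0.07 0; -1 0 0.07 -0.07 0; -1 0.03 0.11 -0.07 0; -1 0.06 0.155 -0.07 0; -1 0.084 0.2 -0.07 0; -1 0.105 0.24 -0.07 0; -1 0.125 0.285 -0.07 0; -1 0.143 0.33 -0.07 0; -1 0.143 0.33 -0.07 0'; python3 - <<'E'
from h import *
im=ctrl.get_image("side")[:,:,::-1];print(frame()[0])
im=cv2.resize(im[110:235,300:450],(720,600),interpolation=2);cv2.imwrite("pics/b7.png",cv2.convertScaleAbs(im,alpha=1.5))
E
```

```text
clock: 11.52
eef_pos: [445.4, -325.3, 75.1]
tool_rot: [-0.096, 0.095, 0.701, -0.7]
ft_force: [-0.5, 0.4, 1.4]
gripper_width: 15.1
[ 445.68394529 -325.45126948   75.53977192]
```

View pics/b7.png

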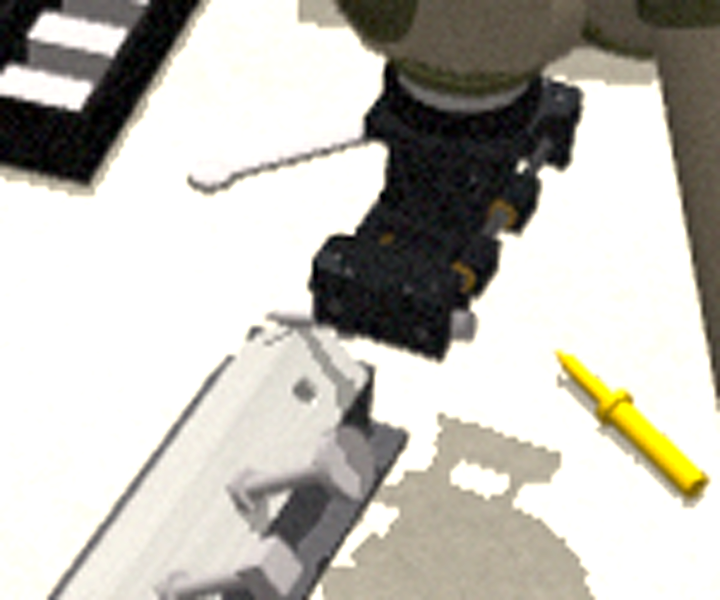

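```bash
python3 -c "
from h import *
tool('side',(355.4,175.7),(396.1,177.3))"
python3 -m inch '-1 0.01 0.045 0 0; -1 0.02 0.09 0 0; -1 0.036 0.137 0 0; -1 0.041 0.18 0 0; -1 0.045 0.23 0 0; -1 0.045 0.23 0 0'; python3 - <<'E'
from h import *
im=ctrl.get_image("side")[:,:,::-1];print(frame()[0])
im=cv2.resize(im[110:235,300:450],(720,600),interpolation=2);cv2.imwrite("pics/b8.png",cv2.convertScaleAbs(im,alpha=1.5))
E
```

```text
eef [ 445.7 -325.5   75.5] tip [ 539.4 -351.5   77.7] butt [ 433.1 -322.   116.4] len 117.0 elev -19.3 in tool frame (fwd,up): tip 97.3 2.1 butt -13.1 40.9
clock: 12.07
eef_pos: [441.3, -324.0, 51.9]
tool_rot: [-0.096, 0.095, 0.701, -0.7]
ft_force: [-0.9, -0.3, 2.2]
gripper_width: 15.0
[ 441.39889702 -324.14716957   52.40949084]
```

View pics/b8.png

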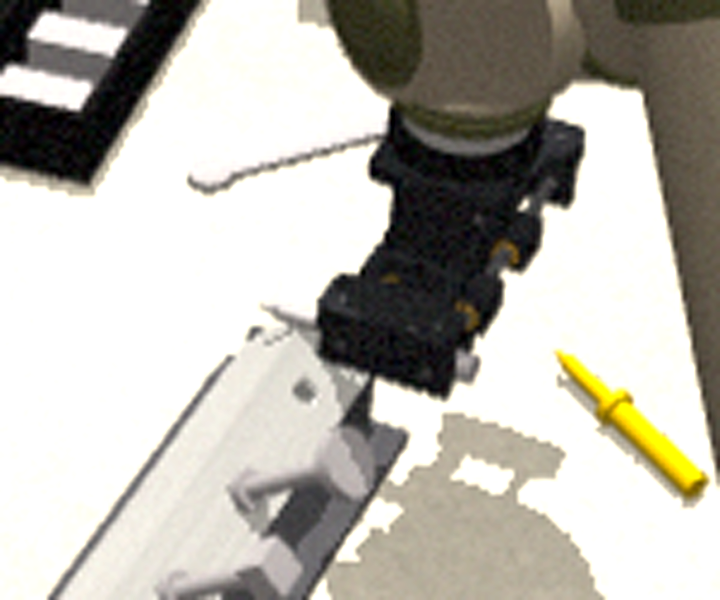

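```bash
python3 -c "
from h import *
f=lambda u,v:(300+u/4.8-.4,110+v/4.8-.4)
tool('side',f(262,307),f(467,364))
tool('side',f(262,307),f(467,368))"
```

```text
eef [ 441.4 -324.1   52.4] tip [ 543.  -352.4   83.7] butt [ 428.7 -320.6   91.2] len 118.8 elev -3.6 in tool frame (fwd,up): tip 105.4 31.3 butt -13.2 38.8
eef [ 441.4 -324.1   52.4] tip [ 543.  -352.4   83.7] butt [ 428.5 -320.6   88.5] len 118.9 elev -2.3 in tool frame (fwd,up): tip 105.4 31.3 butt -13.4 36.1
```

```bash
python3 -m inch '-1 0 0.03 0 0; -1 0 0.05 0 0; -1 0 0.05 0 0; -1 0 0.05 0 0' 45; python3 -m inch '-1 0 -0.2 0 0; -1 0 -0.45 0 0; -1 0 -0.7 0 0; -1 0 -1 0 0; -1 0 -1 0 0; -1 0 -1 0 0';  python3 - <<'E'
from h import *
im=ctrl.get_image("side")[:,:,::-1];print(frame()[0])
im=cv2.resize(im[80:205,290:440],(720,600),interpolation=2);cv2.imwrite("pics/b9.png",cv2.convertScaleAbs(im,alpha=1.5))
E
```

```text
clock: 12.45
eef_pos: [441.8, -324.5, 48.1]
tool_rot: [0.095, -0.096, -0.701, 0.701]
ft_force: [-0.8, 0.1, 2.9]
gripper_width: 14.5
clock: 12.95
eef_pos: [442.0, -324.6, 148.9]
tool_rot: [0.095, -0.096, -0.7, 0.701]
ft_force: [0.9, 1.2, -1.9]
gripper_width: 14.6
[ 441.47040686 -324.04933064  147.49486876]
```

View pics/b9.png

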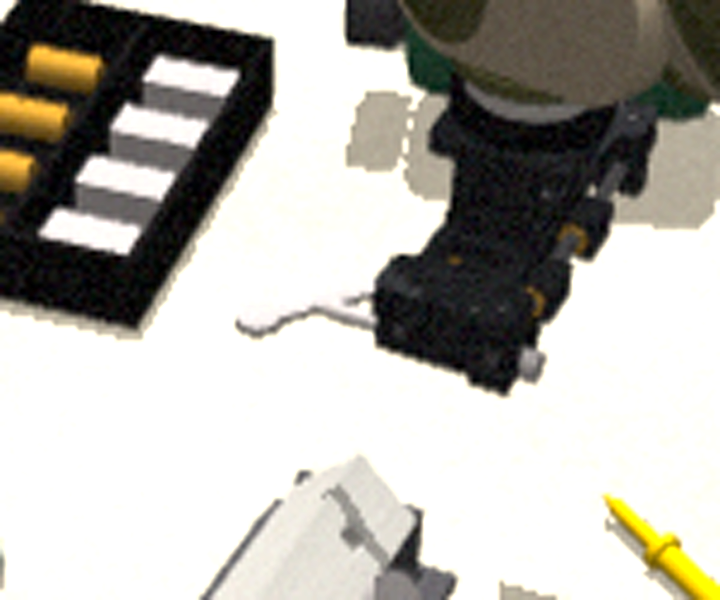

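```bash
python3 -m inch '-1 0 -0.05 -0.15 0; -1 0 -0.1 -0.4 0; -1 0 -0.14 -0.7 0; -1 0 -0.14 -1 0'; python3 -m inch '-1 0 0 -0.3 0; -1 0 0 -0.65 0; -1 0 0 -1 0';python3 -m inch '-1 0 0 -0.3 0; -1 0 0 -0.65 0; -1 0 0 -1 0'; python3 -m inch '-1 0 0 -0.25 -0.07; -1 0 0 -0.5 -0.14; -1 0 0 -0.75 -0.21; -1 0 0 -1 -0.28; -1 0 0 -1 -0.35; -1 0 0 -1 -0.393; -1 0 0 -1 -0.393'; python3 -c "
from h import *
e,M=frame();print(e,M.round(4),M.T@(np.array([575.6,139.6,162])-e))"
```

```text
clock: 13.33
eef_pos: [468.4, -226.3, 161.5]
tool_rot: [-0.096, 0.095, 0.701, -0.7]
ft_force: [0.7, 0.0, -1.2]
gripper_width: 14.9
clock: 13.58
eef_pos: [494.7, -129.2, 160.9]
tool_rot: [-0.097, 0.095, 0.701, -0.7]
ft_force: [-0.2, 0.8, -0.9]
gripper_width: 14.8
clock: 13.83
eef_pos: [521.3, -32.8, 160.9]
tool_rot: [-0.097, 0.094, 0.701, -0.7]
ft_force: [0.3, -0.2, -1.8]
gripper_width: 14.3
clock: 14.42
eef_pos: [547.8, 62.3, 160.7]
tool_rot: [0.122, -0.124, 0.697, -0.696]
ft_force: [0.6, 0.6, -1.1]
gripper_width: 14.6
[547.84026407  62.25609962 160.74516501] [[-9.393e-01 -3.000e-03  3.429e-01]
 [-3.430e-01  4.000e-04 -9.394e-01]
 [ 2.700e-03 -1.000e+00 -1.400e-03]] [-52.59786051  -1.30528534 -63.13491724]
```

```bash
python3 -m inch '-1 -0.15 -0.01 -0.2 0; -1 -0.3 -0.01 -0.4 0; -1 -0.52 -0.01 -0.63 0; -1 -0.52 -0.01 -0.63 0; -1 -0.52 -0.01 -0.63 0'; python3 - <<'E'
from h import *
print(frame()[0])
for n,(c,r) in {"side":(150,215),"top":(150,100)}.items():
    im=ctrl.get_image(n)[:,:,::-1];cv2.imwrite(f"pics/m{n}.png",im)
    cv2.imwrite(f"pics/c1{n}.png",cv2.convertScaleAbs(cv2.resize(im[r:r+120,c:c+160],(800,600),interpolation=2),alpha=1.4))
E
```

```text
clock: 14.83
eef_pos: [575.8, 139.1, 161.9]
tool_rot: [0.121, -0.123, 0.697, -0.696]
ft_force: [-0.4, -0.7, -1.5]
gripper_width: 14.6
[575.76153279 139.0860239  161.92563502]
```

View pics/c1side.png

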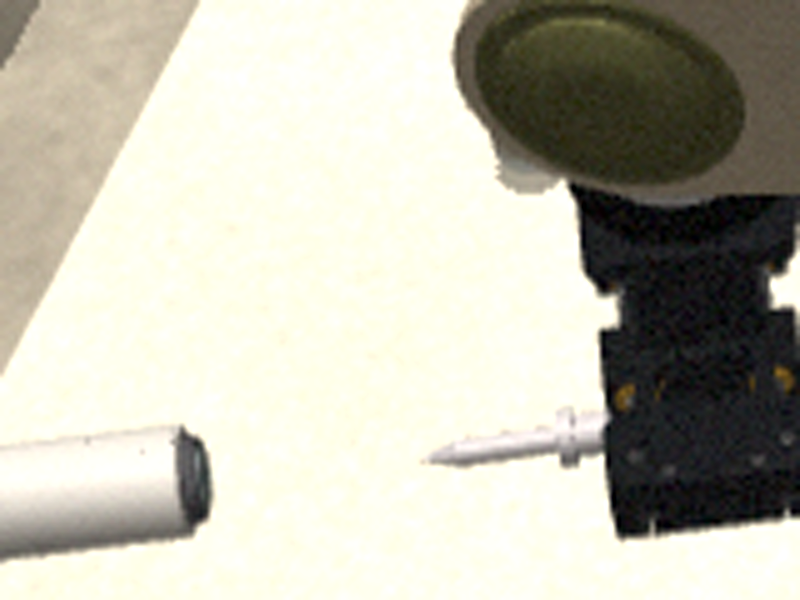

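View pics/c1top.png

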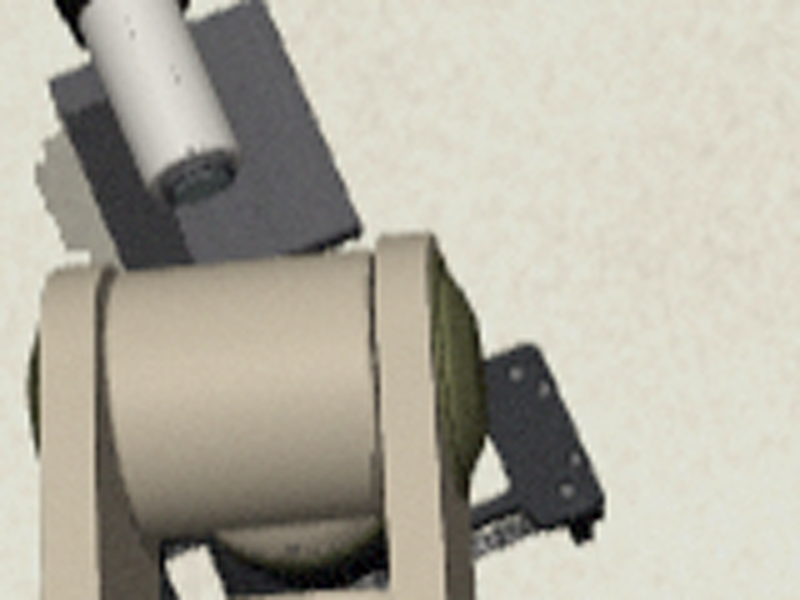

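```bash
python3 - <<'E'
from h import *
f=lambda u,v:(150+u/5-.4,215+v/5-.4)
tool("side",f(424,461),f(569,437)); tool("side",f(424,461),f(569,435)) ; tool("side",f(445,456),f(590,433))
# microscope axis predicted line in same crop
q=np.load("fit.npy")[5:];q[2]=q[2]+46*np.pi;print(q)
X=T(q[0],q[1],q[2],[[80,0,200],[40,0,200],[0,0,200],[-40,0,200],[-80,0,200],[-130,0,200]])
print(((proj("side",X)-[150,215]+.4)*5).round(0).tolist())
print(((proj("top",X)-[150,100]+.4)*5).round(0).tolist())
print(tri((150+202/5-.4,100+180/5-.4),f(197,478)))
E
```

```text
eef [575.7 137.6 162.4] tip [676.4 173.8 190. ] butt [625.8 155.6 194.4] len 54.0 elev -4.6 in tool frame (fwd,up): tip 107.0 27.7 butt 53.2 32.0
eef [575.7 137.6 162.4] tip [676.4 173.8 190. ] butt [625.6 155.5 195.6] len 54.2 elev -5.9 in tool frame (fwd,up): tip 107.0 27.7 butt 53.1 33.3
eef [575.7 137.6 162.4] tip [669.  171.1 191.6] butt [618.4 152.9 195.3] len 53.9 elev -4.0 in tool frame (fwd,up): tip 99.1 29.2 butt 45.4 33.0
[7.49326392e+02 2.02409264e+02 3.47096442e-01 5.70572194e+00]
[[-22.0, 503.0], [91.0, 490.0], [203.0, 476.0], [314.0, 463.0], [425.0, 450.0], [562.0, 433.0]]
[[130.0, 16.0], [165.0, 99.0], [200.0, 183.0], [236.0, 268.0], [272.0, 354.0], [318.0, 463.0]]
(array([751.9, 202.2, 197.5]), array([-0. , -0.2]), array([0.2, 0.1]))
```

```bash
python3 -m inch '-1 0.2 0 0.2 0; -1 0.4 0 0.4 0.07; -1 0.52 0 0.63 0.14; -1 0.52 0 0.63 0.21; -1 0.52 0 0.63 0.28; -1 0.52 0 0.63 0.35; -1 0.52 0 0.63 0.393; -1 0.52 0 0.63 0.393' 50; python3 -m inch '-1 0 0 0.25 0; -1 0 0 0.6 0; -1 0 0 1 0'; python3 -m inch '-1 0 0 0.35 0; -1 0 0 0.7 0; -1 0 0 1 0'; python3 -m inch '-1 0 0 0.35 0; -1 0 0 0.7 0; -1 0 0 1 0'; python3 -m inch '-1 0 0 0.3 0; -1 0 0 0.6 0; -1 0 0 0.9 0; -1 0 0 0.9 0';  python3 -c "
from h import *
e,M=frame();print(e,M.round(4),M.T@(np.array([440.3,-328,150])-e))"
```

```text
clock: 15.6
eef_pos: [548.2, 60.0, 163.0]
tool_rot: [0.097, -0.097, -0.7, 0.7]
ft_force: [0.0, 0.2, -1.1]
gripper_width: 14.6
clock: 15.85
eef_pos: [521.2, -36.0, 163.0]
tool_rot: [-0.094, 0.094, 0.701, -0.701]
ft_force: [0.9, -0.2, -1.6]
gripper_width: 15.1
clock: 16.1
eef_pos: [493.9, -134.1, 163.1]
tool_rot: [0.095, -0.095, -0.701, 0.701]
ft_force: [1.0, 0.3, -1.3]
gripper_width: 14.9
clock: 16.35
eef_pos: [467.0, -230.4, 163.1]
tool_rot: [0.095, -0.095, -0.701, 0.701]
ft_force: [0.2, 1.3, -1.6]
gripper_width: 14.7
clock: 16.68
eef_pos: [442.5, -319.5, 162.8]
tool_rot: [0.097, -0.097, -0.7, 0.701]
ft_force: [-1.5, 0.0, -2.1]
gripper_width: 14.9
[ 442.4655777  -319.48570886  162.77432712] [[-9.626e-01 -4.000e-04 -2.708e-01]
 [ 2.708e-01 -1.500e-03 -9.626e-01]
 [-1.000e-04 -1.000e+00  1.500e-03]] [-0.22005707 12.78791492  8.76282607]
```

```bash
python3 -m inch '-1 0 0.25 0.08 0; -1 0 0.55 0.08 0; -1 0 0.8 0.08 0; -1 0 1 0.08 0; -1 0 1 0.08 0' 35; python3 -m inch '-1 0 0.05 0 0; -1 0 0.1 0 0; -1 0 0.15 0 0; -1 0 0.2 0 0; -1 0 0.21 0 0; -1 0 0.21 0 0; -1 0 0.21 0 0';  python3 - <<'E'
from h import *
im=ctrl.get_image("side")[:,:,::-1];print(frame()[0])
im=cv2.resize(im[110:235,300:450],(720,600),interpolation=2);cv2.imwrite("pics/d1.png",cv2.convertScaleAbs(im,alpha=1.5))
E
```

```text
clock: 17.1
eef_pos: [440.3, -320.7, 59.6]
tool_rot: [-0.097, 0.093, 0.702, -0.699]
ft_force: [-0.9, 0.9, -1.2]
gripper_width: 14.9
clock: 17.68
eef_pos: [442.5, -322.8, 42.5]
tool_rot: [0.095, -0.096, -0.7, 0.701]
ft_force: [-0.2, -0.7, 1.3]
gripper_width: 15.2
[ 442.52953277 -322.80242621   42.53395124]
```

View pics/d1.png

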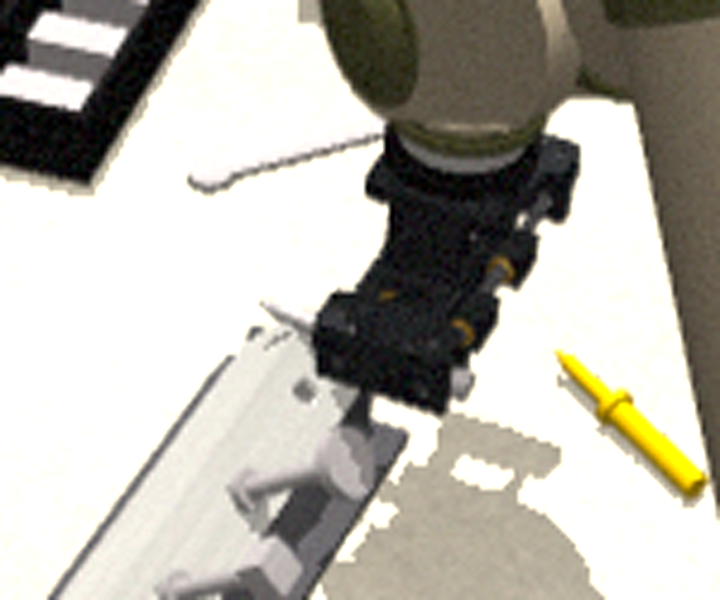

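```bash
python3 - <<'E'
from h import *
f=lambda u,v:(300+u/4.8-.4,110+v/4.8-.4)
tool('side',f(261,303),f(461,383)); tool('side',f(261,303),f(461,379))
E
```

```text
eef [ 442.5 -322.8   42.5] tip [ 543.4 -350.8   87.8] butt [ 430.6 -319.5   78.4] len 117.4 elev 4.6 in tool frame (fwd,up): tip 104.7 45.3 butt -12.3 35.9
eef [ 442.5 -322.8   42.5] tip [ 543.4 -350.8   87.8] butt [ 430.9 -319.6   81.2] len 116.9 elev 3.2 in tool frame (fwd,up): tip 104.7 45.3 butt -12.1 38.6
```

```bash
python3 -m inch '-1 0 0 0 0; -1 0 -0.05 0 0; -1 0 -0.15 0 0; -1 0 -0.3 0 0; -1 0 -0.45 0 0; -1 0 -0.55 0 0; -1 0 -0.6 0 0; -1 0 -0.6 0 0' 50;  python3 - <<'E'
from h import *
im=ctrl.get_image("side")[:,:,::-1];print(frame()[0])
im=cv2.resize(im[95:220,300:450],(720,600),interpolation=2);cv2.imwrite("pics/d2.png",cv2.convertScaleAbs(im,alpha=1.3))
E
```

```text
clock: 18.4
eef_pos: [442.5, -322.7, 103.2]
tool_rot: [0.095, -0.096, -0.7, 0.701]
ft_force: [-0.0, 1.0, -1.6]
gripper_width: 14.8
[ 442.22069642 -322.42890799  102.24035533]
```

View pics/d2.png

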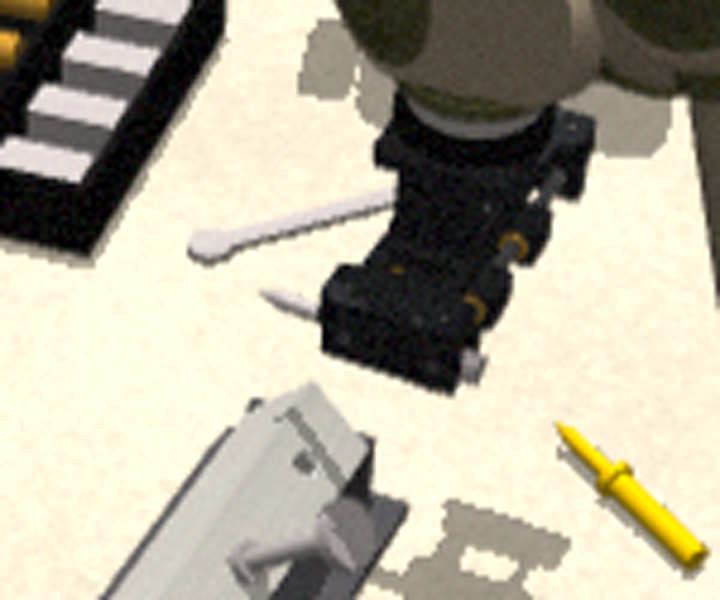

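```bash
python3 - <<'E'
from h import *
f=lambda u,v:(300+u/4.8-.4,95+v/4.8-.4)
tool('side',f(261,292),f(473,366)); tool('side',f(261,292),f(473,362))
E
```

```text
eef [ 442.2 -322.4  102.2] tip [ 545.  -351.   144.3] butt [ 429.9 -319.   140.4] len 119.5 elev 1.9 in tool frame (fwd,up): tip 106.7 42.1 butt -12.8 38.2
eef [ 442.2 -322.4  102.2] tip [ 545.  -351.   144.3] butt [ 430.1 -319.1  143. ] len 119.2 elev 0.6 in tool frame (fwd,up): tip 106.7 42.1 butt -12.6 40.8
```

```bash
python3 -m inch '-1 0 -0.15 -0.1 0; -1 0 -0.3 -0.3 0; -1 0 -0.45 -0.55 0; -1 0 -0.56 -0.8 0; -1 0 -0.56 -1 0'; python3 -m inch '-1 0 0 -0.3 0; -1 0 0 -0.65 0; -1 0 0 -1 0';python3 -m inch '-1 0 0 -0.3 0; -1 0 0 -0.65 0; -1 0 0 -1 0'; python3 -m inch '-1 0 0 -0.25 -0.07; -1 0 0 -0.5 -0.14; -1 0 0 -0.75 -0.21; -1 0 0 -0.9 -0.28; -1 0 0 -1 -0.35; -1 0 0 -1 -0.393; -1 0 0 -1 -0.393'; python3 -m inch '-1 -0.15 0 -0.2 0; -1 -0.3 0 -0.4 0; -1 -0.45 0 -0.58 0; -1 -0.5 0 -0.63 0; -1 -0.5 0 -0.63 0; -1 -0.5 0 -0.63 0'; python3 - <<'E'
from h import *
e,M=frame();print(e,M.round(4))
c,r=150,215
im=ctrl.get_image("side")[:,:,::-1]
cv2.imwrite(f"pics/e1.png",cv2.convertScaleAbs(cv2.resize(im[r:r+120,c:c+160],(800,600),interpolation=2),alpha=1.2))
E
```

```text
clock: 18.87
eef_pos: [469.6, -225.0, 159.3]
tool_rot: [0.095, -0.096, -0.7, 0.701]
ft_force: [-0.4, -0.2, 0.5]
gripper_width: 14.7
clock: 19.12
eef_pos: [495.5, -128.4, 157.2]
tool_rot: [-0.096, 0.095, 0.701, -0.7]
ft_force: [0.7, 0.6, -0.4]
gripper_width: 14.7
clock: 19.37
eef_pos: [522.3, -31.8, 157.1]
tool_rot: [-0.096, 0.095, 0.701, -0.701]
ft_force: [1.1, -0.9, -1.9]
gripper_width: 14.5
clock: 19.95
eef_pos: [548.9, 63.6, 157.0]
tool_rot: [0.122, -0.124, 0.697, -0.696]
ft_force: [-0.0, -0.0, -1.5]
gripper_width: 14.4
clock: 20.45
eef_pos: [574.6, 138.5, 157.5]
tool_rot: [-0.121, 0.122, -0.697, 0.697]
ft_force: [-0.2, 0.2, -1.2]
gripper_width: 14.1
[574.60243267 138.473002   157.47391306] [[-9.409e-01 -1.300e-03  3.386e-01]
 [-3.386e-01 -5.000e-04 -9.409e-01]
 [ 1.400e-03 -1.000e+00  0.000e+00]]
```

View pics/e1.png

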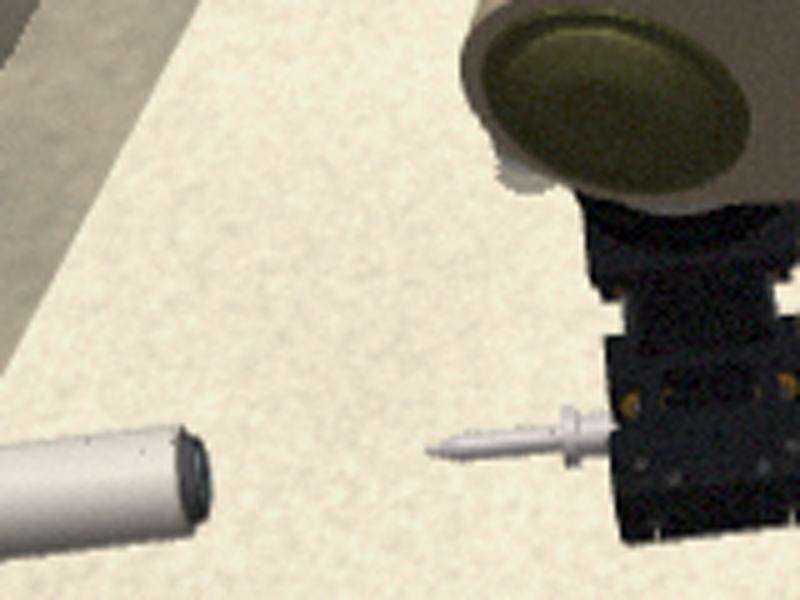

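```bash
python3 - <<'E'
from h import *
f=lambda u,v:(150+u/5-.4,215+v/5-.4)
a,b=tool("side",f(426,451),f(571,436)); tool("side",f(426,451),f(571,438))
d=np.array([.9404,.3401,0])
for L in([749.3,202.4,200],[751.9,202.2,198]):
    L=np.array(L);print(((L-a)@d).round(1),((a-L)@np.array([-.3401,.9404,0])).round(1),(a-L)[2].round(1))
E
```

```text
eef [574.6 138.1 157.7] tip [674.5 174.  197.3] butt [624.7 156.1 196.1] len 52.9 elev 1.4 in tool frame (fwd,up): tip 106.1 39.7 butt 53.2 38.4
eef [574.6 138.1 157.7] tip [674.5 174.  197.3] butt [624.8 156.1 194.8] len 52.9 elev 2.7 in tool frame (fwd,up): tip 106.1 39.7 butt 53.3 37.2
80.0 -1.3 -2.7
82.4 -0.2 -0.7
```

```bash
python3 -m inch '-1 -0.06 0 0 0; -1 -0.15 0 -0.01 0; -1 -0.25 -0.01 -0.01 0; -1 -0.34 -0.01 -0.01 0; -1 -0.4 -0.01 -0.01 0; -1 -0.41 -0.01 -0.01 0; -1 -0.41 -0.01 -0.01 0; -1 -0.41 -0.01 -0.01 0; -1 -0.41 -0.01 -0.01 0'; python3 - <<'E'
from h import *
e,M=frame();print(e)
for n,(c,r) in {"side":(150,215),"top":(150,60)}.items():
    im=ctrl.get_image(n)[:,:,::-1];cv2.imwrite(f"pics/F{n}.png",im)
    cv2.imwrite(f"pics/f1{n}.png",cv2.convertScaleAbs(cv2.resize(im[r:r+120,c:c+160],(800,600),interpolation=2),alpha=1.2))
E
```

```text
clock: 21.25
eef_pos: [612.8, 153.8, 159.1]
tool_rot: [-0.122, 0.122, -0.697, 0.697]
ft_force: [0.1, -0.1, -2.3]
gripper_width: 14.4
[612.82350076 153.7703803  159.13900015]
```

View pics/f1side.png

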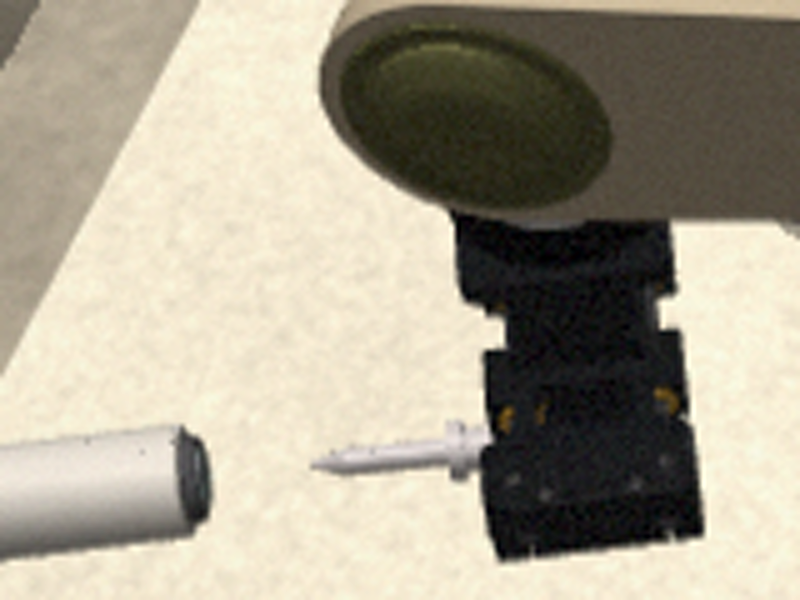

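View pics/Fside.png

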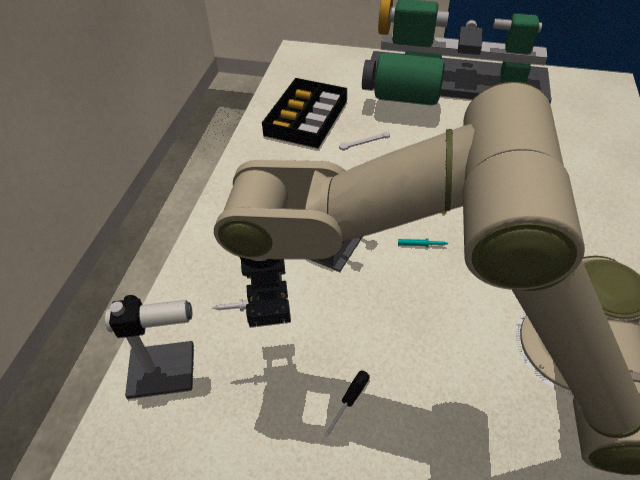

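View pics/Ftop.png

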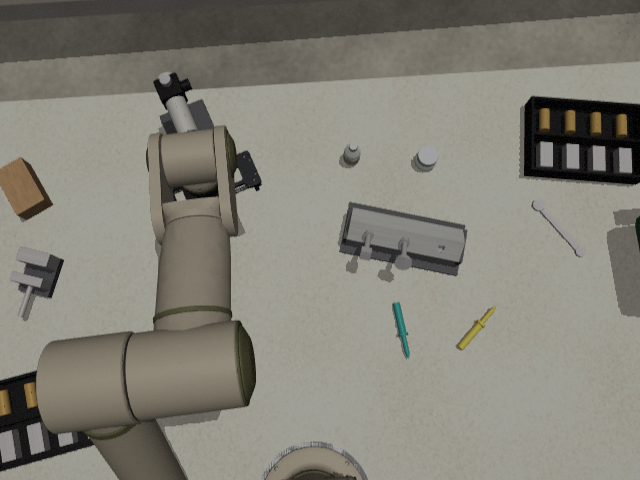

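```bash
python3 - <<'E'
from h import *
f=lambda u,v:(150+u/5-.4,215+v/5-.4)
a,b=tool("side",f(311,464),f(460,448))
d=np.array([.9404,.3401,0]);n=np.array([-.3401,.9404,0])
for L in([749.3,202.4,200],[751.9,202.2,198]):
    L=np.array(L);print(((L-a)@d).round(1),((a-L)@n).round(1),(a-L)[2].round(1))
l=onplane("side",f(198,477),a,d);print("lens on plane",l.round(1),((l-a)@d).round(1),(a-l)[2].round(1))
E
```

```text
eef [612.9 153.9 159.2] tip [712.6 189.8 200.5] butt [661.9 171.5 199.4] len 53.8 elev 1.1 in tool frame (fwd,up): tip 105.9 41.2 butt 52.1 40.2
38.8 0.6 0.5
41.2 1.7 2.5
lens on plane [750.7 203.6 200.8] 40.5 -0.3
```

```bash
python3 -m inch '-1 0 0 0 0; -1 0 0 0 0; -1 0 0 0 0; -1 0 0 0 0; -1 0 0 0 0; -1 0 0 0 0'; python3 - <<'E'
from h import *
a=cv2.imread("pics/Fside.png").astype(int);b=ctrl.get_image("side")[:,:,::-1].astype(int)
print("diff tool area",abs(a-b)[295:320,205:250].mean(),"elsewhere",abs(a-b)[400:470,500:560].mean())
print(ctrl.hand_in())
E
```

```text
clock: 21.85
eef_pos: [613.2, 154.0, 159.0]
tool_rot: [-0.122, 0.122, -0.697, 0.697]
ft_force: [1.0, -0.6, -0.7]
gripper_width: 14.6
diff tool area 3.398814814814815 elsewhere 1.6942063492063493
the job is handed in; nothing more can be done
None
```

The lathe centre is out of the rack and held level in front of the microscope, point towards the lens. I handed the job in at about 22 s, with the tool still gripped at 50 N.

**How it went:**
- **First grasp:** it missed. The fingers shut on top of the shank and pressed it with about 4.5 N. In the pictures the fingertips sat about 20 mm higher than the reported TCP. I went lower and took hold on the second approach.
- **Levelling:** the arm can only turn about the vertical, so I drew the tool out along its bore and levelled it by pressing its stem on the rack's ridge. The first levelling left it about 5° nose-down at the microscope, so I went back and repeated it.

**Last checks, from the side picture:**
- **Distance:** the tip is about 40 mm in front of the lens. The estimates ran from 38.8 to 41.2 mm.
- **In line with the tube:** the tip is within about 2 mm sideways. In height it is level with the lens on two of the estimates and 2.5 mm above it on the third.
- **Tilt:** about 1° point up.
- **Steadiness:** after a further half second the pose was unchanged to within 0.5 mm and the forces were small. The picture around the tool changed slightly more than plain bench did (3.4 against 1.7 grey levels), and I did not look into why.
- **Other things:** the other two rack tools, bottle, jar, screwdriver and look-alikes look unmoved. The microscope was not touched.

The heights from the two cameras differ by 2–3 mm, so the height is no surer than that. The wrist hid the tool from the top camera, so the sideways position rests on the robot's own pose reading.

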